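# Release and unload the marking-press cassette

### The arm

A 6-joint arm with a two-finger parallel gripper is mounted at the origin on the work surface. World frame = base frame: x ahead of the robot, y to its left, z up, the work surface at z = 0. Lengths are in m, angles in rad, forces in N, time in s.
With the tool pointing down it reaches from about 0.25 to 0.775 m from the base axis. Payload 4 kg.
Tool frame: the origin (TCP) lies at the very end of the fingers, on their centre line; the grasp point (between the pads) lies 19 mm behind it; z points along the fingers, y is the direction in which the jaws open and shut (so a half turn about z gives the same grasp; the last joint's range is limited). The gripper opens to 94 mm and grips with 3 to 60 N. Pads are 16 mm wide; open, the fingers measure 119 mm over their backs; the gripper's body (75 mm by 177 mm) begins 78 mm behind the grasp point.
Start: joints at [-1.433, 0.087, 1.371, -0, 1.684, -0.103], TCP at [0.131, -0.534, 0.206] pointing down, gripper open.
Joint ranges: [-3.1, 3.1], [-0.76, 2.03], [0.27, 2.55], [-1.08, 4.22], [0.17, 2.65], [-2.57, 2.57]. Speed limits (rad/s): [2.79, 2.79, 3.14, 3.14, 3.14, 3.14].

### API

Orientations are given as [roll, pitch, yaw] about the fixed x, y, z axes, in that order (R = Rz(yaw) Ry(pitch) Rx(roll)).
In Python, from bench import robot, cams, models gives the robot as it stands.
- The arm moves only by the tool step_arm, never from a script. Its argument "series" is a list of rows, each a list of 5 numbers: the gripper command: -1 is shut, 1 is fully open, values between are in proportion, then the shift along the tool's x, y, z in mm, then the turn about the tool's z in degrees. A call has 1 to 20 rows; each row is the pose to reach, as a shift and turn from the pose commanded when the call began, along the tool's axes at that moment; what a row does not reach only later rows make up. A row lasts 1/8 s, in which the tool goes at most 62.5 mm and 10.7 degrees, less where a joint would pass 70% of its speed; a pose out of reach is approached as far as the arm can. A call with a gripper value outside its range is refused whole. The fingers move at their own pace and stop on an object; the grip force is fixed at half the most. Time passes only in rows, so rows that repeat a pose let the fingers close. It gives the time, the measured TCP pose, the force and the opening at its end, in the units of the state.
- robot.get_obs(): the state, without advancing time (a new reading comes with each control period).
- cams.snapshot(name): name is "side" or "top"; returns a dict with "pixels" (384x512x3 uint8, red, green, blue), "fov_y" (degrees; the focal length in pixels is half the picture's height over the tangent of half this angle, whatever the lens; pixels are square), "cx", "cy" (the principal point, pixels), "R" (3x3) and "t" (3): a world point X has camera coordinates R X + t. Camera axes: x right, y down, z forward; pixel columns grow to the right and rows downward; lengths in m; the calibration is good to about 2 mm. A picture is of the moment at which its call begins. There is no depth.
- robot.close_job(): hands the job in, once; it reports no verdict.
Trained networks look in a picture, given as the dict that the camera call returned (one of the last four; its "shot" number tells which), for a name from the list of things; names that differ only in an ending like _2 or _b are one class to them, and where a whole thing is asked for, a point or a joint stands for the part that bears it (a point fixed in the world has none). Each returns a list of dicts, best first, with "p" (0 to 1); they miss things now and then, are a little off and sometimes report something else, mostly with a low value. They report only what shows in the picture. A call takes as long as a camera call.
- models.find_in(picture, label): "position" ([x, y, z] in m, in world coordinates, good to about 4 mm: the middle of the surface that is visible of it).
- models.pinpoint(picture, label): "position" ([x, y, z] in m, in world coordinates, good to about 4 mm: a listed point, or the origin of a listed thing).
The state is a dict: "time": time; "joint_positions": joint angles; "qvel": joint speeds; "joint_torque": joint torques, N m; "tool_pos": TCP position; "ee_rot": TCP orientation; "wrist_force": force on the tool from outside, world axes, zero at the start; "wrist_torque": the same for the moment, N m; "width": finger opening in m.
Only numpy, scipy, OpenCV 4.12 (cv2) and the standard library are available. Lean on these libraries where they do the work, as an engineer would, in place of code of your own. Each camera call takes 0.05 s, during which the arm holds its last target. There are 200 camera calls.

### The job

Unload the blue cassette from the marking press: turn the press's lock wheel until the green sector fills the little window, press in the spring latch hidden under the cassette's nose so that the cassette pops up, then lift it out by its handle. Set it down upright inside the plywood tray, flat on the tray's floor and near its middle, lowering it all the way rather than dropping it, and let go; leave the wheel on green and do not disturb the tin, the thread cone or the wooden shoe last.

Things in the scene. Friction and masses are not known exactly. Their poses are not given: they have to be found in the camera images.
- machine: grey bench marking press, fixed, 133 x 200 mm in plan; origin on the table under it. x points from its front (the robot's side, with the latch) to its back, y left, z up. Front face at x = -58 mm. The cassette bay is centred at x 0, y -45 mm, with walls up to 65 mm above the table and 2 mm play all round: lift the cassette straight up until its underside is above them
- latch_pad (a point): middle of the front face of the orange latch paddle at the press's front, upright, facing the machine's -x; 40 mm wide, 18 to 52 mm above the table, this point 40 mm up. Push it horizontally towards the machine's +x by 9 mm with shut fingers (10 to 20 N). The cassette's nose hangs over it, so come from the front with the tool leaning back 30 to 42 degrees, tips forward and down. The point moves with the latch
- latch (a joint): travel of the latch, m: 0 at rest, 0.009 pushed fully in; springs back when let go. Past about 0.007, with the wheel on green, the cassette is freed: an ejector lifts it 16 mm and keeps it up after the latch is let go. While latched it cannot be pulled out
- wheel_grip (a point): point on the lock wheel's vertical axis, 125 mm above the table, inside the black grip bar on the wheel (bar 56 mm long, 16 mm thick, 90 to 140 mm above the table). Its x axis runs along the bar: grip from above across its y. Wheel white, 105 mm across, top 90 mm above the table, with a green and a red sector; its rim holds down the cassette's lock tab unless green is in the window
- wheel (a joint): angle of the lock wheel, rad, counter-clockwise seen from above; 0 = green centred in the window and the grip bar along the machine's x; green fills the window within 0.15 either way. It starts between 0.6 and 1.35 (red at or near the window), so turn it clockwise. Slight friction (0.06 N m); stays where it is left
- window (a point): centre of the 12 x 12 mm window in the black frame fixed over the wheel's back (+x) edge, 41 mm behind the wheel's axis, top of the frame 99 mm above the table; the frame is 40 mm wide in y and 40 mm in x. Axes as the machine's
- cassette_mid (a point): blue cassette, about 0.42 kg, 106 mm high with handle; this point is 53 mm above its underside, axes as the machine's while seated, then 83 mm above the table (99 mm popped up). Body x -50 to +50 mm, 56 mm wide, 68 mm high; steel lock tab at the left, out to y = +50 mm. Handle: see cassette_handle; nose: see cassette_nose
- cassette_handle (a point): centre of the cassette's black bar handle, 45 mm above cassette_mid: 88 mm long (x), 18 mm thick (y), 16 mm high, with 22 mm free below it; grip from above across y
- cassette_nose (a point): front edge of the cassette's nose, middle of its top, with an orange mark behind it: x = -78 mm of the cassette, 56 mm wide, 10 mm thick. Seated, its top is 94 mm and its underside 84 mm above the table, and it reaches 8 mm farther forward than the latch paddle's face
- tray: shallow open plywood tray, fixed, 230 mm (its x) by 160 mm (its y) outside, walls 5 mm thick and 28 mm high, floor 5 mm thick; the origin is under its middle, at table height
- tin_mid (a point): metal tin standing loose to the right of the press, 66 mm across, 85 mm high; point half-way up, 42 mm above the table
- cone_mid (a point): red thread cone standing loose between the press and the tray, 64 mm across at the foot, 150 mm high; point half-way up
- last_mid (a point): light wooden shoe last lying loose behind the press, 210 mm long (x), 66 mm wide, 80 mm high; point 40 mm above the table

How it is judged:
On the way, in this order (a step that is already met when the one before it is completed fails the run):
1. the lock wheel is turned so that green fills the window (within 0.17 rad of 0) (value of joint wheel between -0.17 and 0.17 rad), for 0.2 s.
2. the latch is pressed in by more than 6 mm with the wheel still on green (all of step 1 and value of joint latch above 0.006 m), for 0.05 s.
3. the cassette is lifted clear of the press (height (world z) of cassette_mid above 0.13 m), for 0.1 s.
4. the cassette stands on the tray's floor while the fingers still hold it (contact force between cassette and tray above 0.5 N and contact force between the fingers and cassette above 0.5 N and x of cassette_mid in the frame of tray between -0.06 and 0.06 m and y of cassette_mid in the frame of tray between -0.045 and 0.045 m and z of cassette_mid in the frame of tray between 0.052 and 0.063 m and angle between cassette_mid's own z axis and vertical below 0.1 rad), for 0.05 s.
At the end, for the whole second after the job is handed in: The cassette stands at rest and upright (within 0.1 rad) on the tray's floor, its middle within 60 mm of the tray's middle along its length and 45 mm across it; the wheel is within 0.17 rad of green (0) and the latch has sprung back (under 2 mm) (all of step 1 and x of cassette_mid in the frame of tray between -0.06 and 0.06 m and y of cassette_mid in the frame of tray between -0.045 and 0.045 m and z of cassette_mid in the frame of tray between 0.052 and 0.063 m and angle between cassette_mid's own z axis and vertical below 0.1 rad and linear speed of cassette below 0.02 m/s and angular speed of cassette below 0.2 rad/s and value of joint latch below 0.002 m); the robot touches nothing.
It fails at once if the tin is shifted by more than 25 mm or tipped (distance of tin_mid from where it was at the start of the episode above 0.025 m or angle between tin_mid's own z axis and vertical above 0.3 rad).
It fails at once if the thread cone is shifted by more than 25 mm or tipped (distance of cone_mid from where it was at the start of the episode above 0.025 m or angle between cone_mid's own z axis and vertical above 0.3 rad).
It fails at once if the shoe last is shifted by more than 25 mm or tipped (distance of last_mid from where it was at the start of the episode above 0.025 m or angle between last_mid's own z axis and vertical above 0.3 rad).
It also fails if it takes over 58 s, if anything falls off the work surface, if the arm or the gripper's body presses on something with over 40 N, if the wrist force passes 120 N, or if a joint passes its speed limit or range.

## Working session

There is one attempt and no reset: what is moved stays moved. The work goes in short steps, Python scripts to look and compute and a tool call to move; the robot and the scene stay as the last step left them, time stands still between calls to the robot, and variables do not carry over. Pictures are saved under pics/ and viewed, about 8 in all and at most 12, crops included, and the job is handed in when it is done.

Besides the shell and the picture viewer there is one more tool, called after ">>>" as name(argument=value, ...) on one line, values as JSON. step_arm: Moves the arm, as the interface text tells. Its arguments: {"type":"object","properties":{"series":{"type":"array","items":{"type":"array","items":{"type":"number"}}}},"required":["series"]}

```bash
mkdir -p pics; ls; cat > h.py <<'E'
import numpy as np, cv2
from bench import robot, cams, models
from scipy.spatial.transform import Rotation as Ro
def save(p,n): cv2.imwrite(f'pics/{n}.png',p['pixels'][:,:,::-1])
def proj(p,X):
    f=192/np.tan(np.radians(p['fov_y']/2)); c=np.array(p['R'])@np.array(X)+np.array(p['t'])
    return np.array([p['cx']+f*c[0]/c[2],p['cy']+f*c[1]/c[2]])
E
python3 - <<'E'
from h import *
o=robot.get_obs(); print(o['time'],o['tool_pos'],o['ee_rot'],o['width'])
ims=[]
for n in ['top','side']:
    p=cams.snapshot(n); ims.append(p['pixels'])
    print(n,p['fov_y'],p['cx'],p['cy'],np.round(p['R'],3).tolist(),np.round(p['t'],3))
    for l in ['machine','latch_pad','wheel_grip','window','cassette_mid','cassette_handle','cassette_nose','tray','tin_mid','cone_mid','last_mid']:
        r=models.pinpoint(p,l)
        print(l,[(np.round(d['position'],4).tolist(),round(d['p'],2)) for d in r[:2]])
    save(p,n+'0')
E
```

```text
pics
0.0 [ 0.13107245 -0.53360547  0.20428866] [-3.13940336e+00 -1.84961591e-04  2.40792950e-01] 0.09424380891258351
top 57.922785904855786 259.0723926416768 187.9257562131619 [[-0.024, -1.0, 0.0], [-0.987, 0.023, -0.161], [0.161, -0.004, -0.987]] [-0.062  0.619  0.711]
machine []
latch_pad []
wheel_grip [([0.6166, -0.1268, 0.1245], 0.6)]
window [([0.6533, -0.1175, 0.0995], 0.91), ([0.6346, -0.2142, 0.1284], 0.17)]
cassette_mid [([0.6308, -0.216, 0.0861], 0.65)]
cassette_handle [([0.6354, -0.2143, 0.1286], 0.78)]
cassette_nose [([0.6358, -0.2118, 0.1287], 0.59)]
tray [([0.6181, 0.2137, -0.0005], 0.87)]
tin_mid [([0.5757, -0.3569, 0.0431], 0.59)]
cone_mid [([0.5959, -0.008, 0.0753], 0.87)]
last_mid [([0.7468, -0.1648, 0.0394], 0.82)]
side 54.153945307875105 254.53158165884295 189.72979839595286 [[0.984, -0.175, -0.017], [-0.112, -0.547, -0.83], [0.136, 0.819, -0.558]] [-0.618  0.129  1.089]
machine [([0.6237, -0.1704, 0.0021], 0.96)]
latch_pad [([0.5622, -0.2302, 0.0374], 0.48), ([0.5959, -0.0153, 0.0728], 0.42)]
wheel_grip [([0.618, -0.1251, 0.1274], 0.63)]
window [([0.6563, -0.1172, 0.1002], 0.81), ([0.6334, -0.2172, 0.1301], 0.53)]
cassette_mid [([0.6311, -0.2151, 0.0873], 0.85)]
cassette_handle [([0.6358, -0.2122, 0.1289], 0.96)]
cassette_nose [([0.5567, -0.2308, 0.0911], 0.56)]
tray [([0.6204, 0.213, 0.0018], 0.66)]
tin_mid [([0.5808, -0.3554, 0.0437], 0.76)]
cone_mid [([0.5975, -0.0121, 0.0735], 0.91)]
last_mid [([0.7457, -0.1618, 0.0404], 0.76)]
```

View both.

View pics/top0.png

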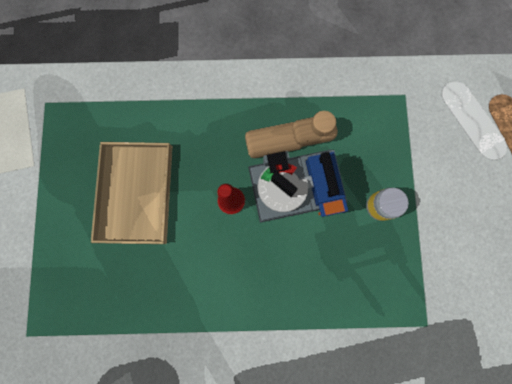

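View pics/side0.png

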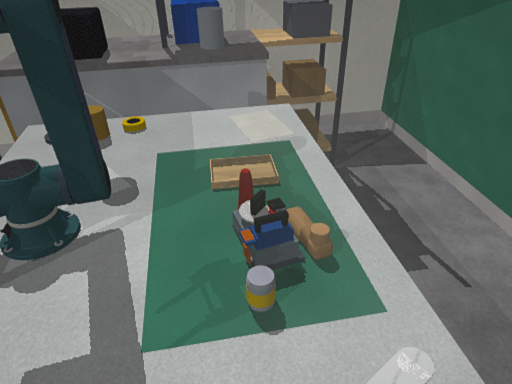

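```bash
cat >> h.py <<'E'
def M(x,y,yaw): 
    return lambda P:(np.array([x,y,0])+np.asarray(P,float)@Ro.from_euler('z',yaw).as_matrix().T)
def rect(x0,x1,y0,y1,z): return [[x0,y0,z],[x1,y0,z],[x1,y1,z],[x0,y1,z]]
def over(p,polys,box,s):
    a,b,c,d=box; im=cv2.resize(np.ascontiguousarray(p['pixels'][b:d,a:c,::-1]),None,fx=s,fy=s,interpolation=cv2.INTER_CUBIC)
    for P,col in polys:
        q=np.array([(proj(p,X)-[a,b]+.5)*s for X in P]); cv2.polylines(im,[np.int32(q)],True,col,1)
    return im
E
python3 - <<'E'
from h import *
m=M(.626,-.170,.21); th=.78
def polys():
    w=lambda P:m(np.array([0,.045,0])+np.asarray(P)@Ro.from_euler('z',th).as_matrix().T)
    y=(0,255,255)
    t=M(.619,.2135,0)
    return [(m(rect(-.044,.044,-.054,-.036,.136)),y),(w(rect(-.028,.028,-.008,.008,.140)),(255,0,255)),
     (m(rect(.021,.061,.025,.065,.099)),(255,255,255)),(m(rect(-.078,-.05,-.073,-.017,.094)),(0,255,0)),
     (t(rect(-.115,.115,-.08,.08,.028)),y)]
p=cams.snapshot('top');a=over(p,polys(),(235,110,365,230),6)
cv2.imwrite('pics/a.png',a[:600,:780])
p=cams.snapshot('top');b=over(p,polys(),(85,130,185,255),4); 
p=cams.snapshot('side');c=over(p,polys(),(220,180,310,280),5)
H=max(b.shape[0],c.shape[0]);z=lambda i:cv2.copyMakeBorder(i,0,H-i.shape[0],0,0,0)
im=np.hstack([z(b),z(c)]);print(im.shape);cv2.imwrite('pics/b.png',cv2.resize(im,None,fx=.9,fy=.9))
E
```

```text
(500, 850, 3)
```

View pics/a.png

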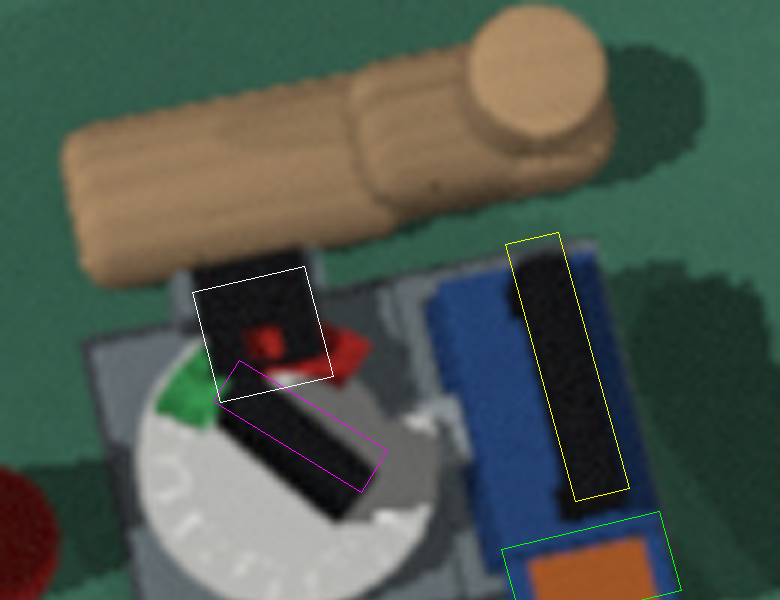

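View pics/b.png

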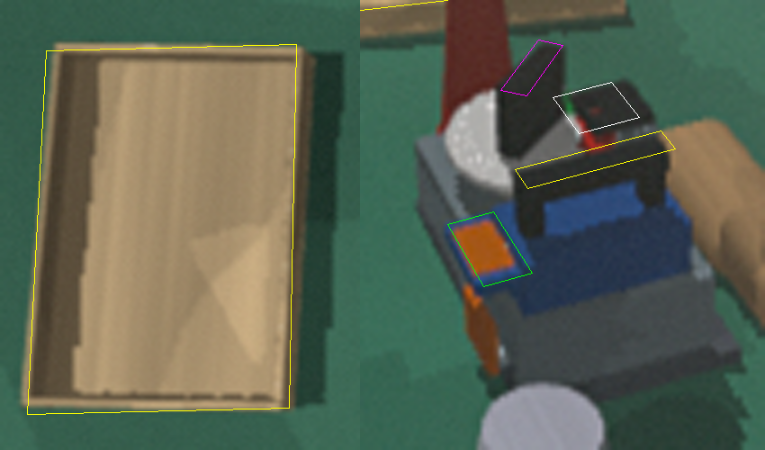

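```bash
cat >> h.py <<'E'
def go(x,y,z,yaw):
    """shift in tool axes (mm) and turn (deg) from measured pose to target (turn valid for tool down)"""
    o=robot.get_obs(); R=Ro.from_euler('xyz',o['ee_rot'])
    print('shift',np.round(1e3*R.inv().apply(np.array([x,y,z])-o['tool_pos']),1),'turn',round(np.degrees(o['ee_rot'][2]-yaw),1),'t',o['time'])
E
python3 - <<'E'
from h import *
go(.616,-.127,.204,.87)
go(.616,-.127,.106,.87)
E
```

```text
shift [ 567.9 -279.8    1.5] turn -36.0 t 1.35
shift [ 567.9 -279.8   99.5] turn -36.0 t 1.35
```

>>> step_arm(series=[[0.1,114,-56,0,-9],[0.1,170,-84,0,-18],[0.1,227,-112,0,-27],[0.1,284,-140,0,-36],[0.1,340,-168,0,-36],[0.1,397,-196,0,-36],[0.1,454,-224,0,-36],[0.1,511,-252,0,-36],[0.1,568,-280,0,-36],[0.1,568,-280,0,-36],[0.1,568,-280,0,-36],[0.1,568,-280,0,-36],[0.1,568,-280,0,-36]])

```text
time: 2.98
tool_pos: [0.6151, -0.1281, 0.2058]
ee_rot: [3.141, 0.001, 0.867]
wrist_force: [-0.9, -1.2, 0.7]
width: 0.0514
```

```bash
python3 - <<'E'
from h import *
o=robot.get_obs();print(o['tool_pos'],o['ee_rot'],o['width'],o['joint_positions'])
p=cams.snapshot('top');a=cv2.resize(p['pixels'][100:240,225:375,::-1],None,fx=3,fy=3)
p=cams.snapshot('side');b=cv2.resize(p['pixels'][140:280,210:330,::-1],None,fx=3,fy=3)
cv2.imwrite('pics/c.png',np.hstack([a,b]))
go(.616,-.127,.106,.87)
E
```

```text
[ 0.61512413 -0.12808344  0.20583301] [3.14115518e+00 5.33780237e-04 8.67306468e-01] 0.0514273063055854 [-2.95122606e-01  2.63020575e-01  1.16722451e+00 -6.70205228e-04
  1.71115801e+00  4.08273311e-01]
shift [  1.5  -0.2 100.1] turn -0.2 t 3.075
```

View pics/c.png

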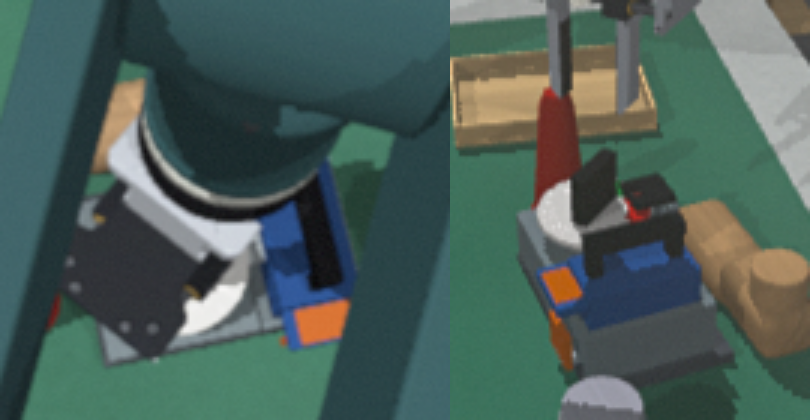

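>>> step_arm(series=[[0.1,1,0,50,0],[0.1,1,0,100,0],[0.1,1,0,100,0],[-1,1,0,100,0],[-1,1,0,100,0],[-1,1,0,100,0],[-1,1,0,100,0],[-1,1,0,100,0]])

```text
time: 4.08
tool_pos: [0.6154, -0.1244, 0.1072]
ee_rot: [-3.138, -0.0, 0.87]
wrist_force: [-6.3, 4.0, 6.5]
width: 0.0159
```

>>> step_arm(series=[[-1,2,-2,0,8],[-1,2,-2,0,16],[-1,2,-2,0,24],[-1,2,-2,0,32],[-1,2,-2,0,38],[-1,2,-2,0,38],[-1,2,-2,0,38],[-1,2,-2,0,38]])

```text
time: 5.08
tool_pos: [0.6162, -0.1253, 0.1072]
ee_rot: [3.138, 0.0, 0.205]
wrist_force: [-2.1, -5.0, 4.8]
width: 0.0158
```

>>> step_arm(series=[[0.1,0,0,0,0],[0.1,0,0,0,0],[0.1,0,0,0,0],[0.1,0,0,-50,0],[0.1,0,0,-100,0],[0.1,0,0,-130,0],[0.1,0,0,-130,0]])

```text
time: 5.95
tool_pos: [0.6179, -0.1233, 0.239]
ee_rot: [3.138, -0.006, 0.206]
wrist_force: [0.5, 0.6, 0.6]
width: 0.0517
```

```bash
python3 - <<'E'
from h import *
go(.60,.127,.26,.21)
E
```

```text
shift [  33.9 -248.6  -21.6] turn -0.2 t 5.95
```

>>> step_arm(series=[[-1,8,-62,-22,0],[-1,17,-124,-22,0],[-1,25,-186,-22,0],[-1,34,-248,-22,0],[-1,34,-248,-22,0],[-1,34,-248,-22,0]])

```text
time: 6.7
tool_pos: [0.5984, 0.1266, 0.2552]
ee_rot: [3.141, 0.003, 0.207]
wrist_force: [0.8, -0.7, -0.7]
width: 0.0006
```

>>> step_arm(series=[[-1,50,0,0,0],[-1,100,0,0,0],[-1,150,0,0,0],[-1,200,0,0,0],[-1,250,0,0,0],[-1,250,0,0,0],[-1,250,0,0,0]])

```text
time: 7.58
tool_pos: [0.8156, 0.17, 0.2436]
ee_rot: [3.141, -0.029, 0.204]
wrist_force: [-0.5, -0.2, 0.3]
width: 0.0006
```

```bash
python3 - <<'E'
from h import *
o=robot.get_obs();print(o['tool_pos'],o['ee_rot'],o['joint_positions'])
p=cams.snapshot('top');cv2.imwrite('pics/d.png',cv2.resize(p['pixels'][110:240,200:420,::-1],None,fx=3,fy=3))
E
```

```text
[0.81560868 0.16997701 0.24364283] [ 3.14119316 -0.02892142  0.20401251] [1.36824581e-01 8.25476104e-01 2.74415185e-01 1.70690371e-03
 2.01281779e+00 1.50436662e+00]
```

View pics/d.png

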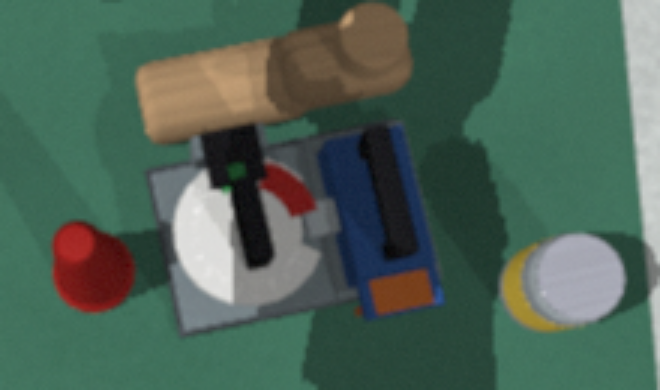

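>>> step_arm(series=[[-1,60,0,0,0],[-1,120,0,0,0],[-1,180,0,0,0],[-1,240,0,0,0]])

```text
time: 8.12
tool_pos: [0.86, 0.1808, 0.1902]
ee_rot: [3.141, -0.082, 0.206]
wrist_force: [-0.0, 0.3, 0.3]
width: 0.0004
```

>>> step_arm(series=[[-1,0,0,0,0]])

```text
time: 8.25
tool_pos: [0.8595, 0.1807, 0.1874]
ee_rot: [-3.141, -0.078, 0.206]
wrist_force: [0.5, 0.2, -0.2]
width: 0.0003
```

>>> step_arm(series=[[-1,-60,0,-20,0],[-1,-120,0,-40,0],[-1,-180,0,-60,0],[-1,-180,0,-60,0]])

```text
time: 8.75
tool_pos: [0.6762, 0.1427, 0.2377]
ee_rot: [3.141, -0.083, 0.206]
wrist_force: [0.0, -0.3, 0.5]
width: 0.0005
```

```bash
python3 - <<'E'
from h import *
o=robot.get_obs();print(o['tool_pos'],o['ee_rot'],o['joint_positions'])
E
```

```text
[0.67615561 0.14274533 0.2377042 ] [ 3.14147767 -0.08284374  0.20605056] [0.12260972 0.34039339 1.00942109 0.0068476  1.70920859 1.48858518]
```

```bash
python3 - <<'E'
from h import *
go(.40,.35,.30,.206)
go(-.085,.40,.50,.78)
E
```

```text
shift [-222.  -259.4  -81. ] turn 0.0 t 8.75
shift [-668.3 -407.5 -318.7] turn -32.9 t 8.75
```

>>> step_arm(series=[[-1,-74,-86,-27,-6],[-1,-148,-172,-54,-12],[-1,-222,-259,-81,-18],[-1,-370,-309,-160,-25],[-1,-519,-358,-240,-32],[-1,-668,-407,-319,-32],[-1,-668,-407,-319,-32],[-1,-668,-407,-319,-32],[-1,-668,-407,-319,-32],[-1,-668,-407,-319,-32],[-1,-668,-407,-319,-32],[-1,-668,-407,-319,-32],[-1,-668,-407,-319,-32],[-1,-668,-407,-319,-32],[-1,-668,-407,-319,-32]])

```text
time: 10.62
tool_pos: [-0.0833, 0.4015, 0.5]
ee_rot: [3.101, -0.07, 0.771]
wrist_force: [-0.1, -0.5, -0.2]
width: 0.0003
```

>>> step_arm(series=[[-1,0,0,0,10]])

```text
time: 10.75
tool_pos: [-0.0678, 0.4019, 0.5006]
ee_rot: [3.11, -0.075, 0.605]
wrist_force: [-0.2, -0.3, -0.0]
width: 0.0007
```

>>> step_arm(series=[[-1,0,0,0,10]])

```text
time: 10.88
tool_pos: [-0.019, 0.4, 0.5057]
ee_rot: [3.115, -0.077, 0.485]
wrist_force: [0.2, 0.5, -0.3]
width: 0.0003
```

>>> step_arm(series=[[-1,0,0,0,10]])

```text
time: 11.0
tool_pos: [0.03, 0.392, 0.5116]
ee_rot: [3.122, -0.08, 0.358]
wrist_force: [-0.2, -0.2, -0.3]
width: 0.0003
```

```bash
cat >> h.py <<'E'
def st():
    o=robot.get_obs(); R=Ro.from_euler('xyz',o['ee_rot']).as_matrix(); z=R[:,2]
    print('t',o['time'],'pos',np.round(o['tool_pos'],4),'q',np.round(o['joint_positions'],3),
     'tilt',round(np.degrees(np.arccos(-z[2])),1),'leanyaw',round(np.arctan2(z[1],z[0]),3),'y.z',round(np.degrees(np.arcsin(R[2,1])),1),'F',np.round(o['wrist_force'],1),'w',round(o['width'],4))
    return o,R
E
python3 -c "from h import *;st()"
```

```text
t 11.0 pos [0.03   0.392  0.5116] q [ 1.421 -0.118  0.949 -0.105  2.286  2.565] tilt 4.7 leanyaw 0.122 y.z 1.1 F [-0.2 -0.2 -0.3] w 0.0003
```

```bash
python3 - <<'E'
from h import *
go(.45,.30,.30,.206)
go(.76,.162,.20,.206)
E
```

```text
shift [343.1 228.7 244.3] turn 8.7 t 11.0
shift [576.2 464.2 368. ] turn 8.7 t 11.0
```

>>> step_arm(series=[[-1,43,29,31,0],[-1,86,57,61,4],[-1,129,86,92,9],[-1,172,114,122,9],[-1,215,143,153,9],[-1,258,172,183,9],[-1,301,200,214,9],[-1,343,229,244,9],[-1,380,270,265,9],[-1,420,306,285,9],[-1,460,345,306,9],[-1,500,385,327,9],[-1,538,425,348,9],[-1,576,464,368,9],[-1,576,464,368,9],[-1,576,464,368,9]])

```text
time: 13.0
tool_pos: [0.7586, 0.1637, 0.1992]
ee_rot: [3.135, -0.081, 0.203]
wrist_force: [-0.0, 0.2, 1.0]
width: 0.0001
```

>>> step_arm(series=[[-1,50,0,-35,0],[-1,100,0,-70,0]])

```text
time: 13.25
tool_pos: [0.8274, 0.1807, 0.2658]
ee_rot: [3.135, -0.101, 0.206]
wrist_force: [0.7, 0.4, 6.2]
width: 0.0004
```

>>> step_arm(series=[[-1,50,0,-35,0]])

```text
time: 13.38
tool_pos: [0.8333, 0.1817, 0.273]
ee_rot: [3.136, -0.131, 0.206]
wrist_force: [0.8, 0.2, -0.5]
width: 0.0002
```

>>> step_arm(series=[[-1,50,0,-35,0]])

```text
time: 13.5
tool_pos: [0.8395, 0.1824, 0.3018]
ee_rot: [3.136, -0.19, 0.206]
wrist_force: [1.1, 0.7, 1.4]
width: 0.0005
```

>>> step_arm(series=[[-1,50,0,-35,0]])

```text
time: 13.62
tool_pos: [0.8431, 0.1827, 0.3218]
ee_rot: [3.136, -0.232, 0.206]
wrist_force: [0.2, 0.1, -0.6]
width: 0.0002
```

>>> step_arm(series=[[-1,150,0,-105,0],[-1,300,0,-210,0],[-1,600,0,-420,0],[-1,600,0,-420,0]])

```text
time: 14.12
tool_pos: [0.832, 0.179, 0.3648]
ee_rot: [3.136, -0.277, 0.206]
wrist_force: [-0.0, -0.8, -0.1]
width: 0.0004
```

```bash
python3 -c "from h import *;st()"
```

```text
t 14.125 pos [0.832  0.179  0.3648] q [0.14  0.689 0.274 0.014 1.902 1.512] tilt 15.9 leanyaw 0.187 y.z 0.3 F [-0.  -0.8 -0.1] w 0.0004
```

>>> step_arm(series=[[-1,58,0,-20,0]])

```text
time: 14.25
tool_pos: [0.8444, 0.1814, 0.3719]
ee_rot: [3.137, -0.32, 0.206]
wrist_force: [0.6, 0.4, 0.1]
width: 0.0005
```

>>> step_arm(series=[[-1,58,0,-20,0]])

```text
time: 14.38
tool_pos: [0.8559, 0.1835, 0.38]
ee_rot: [3.137, -0.362, 0.206]
wrist_force: [-0.4, -0.0, -0.5]
width: 0.0006
```

>>> step_arm(series=[[-1,58,0,-20,0]])

```text
time: 14.5
tool_pos: [0.8657, 0.1854, 0.391]
ee_rot: [3.137, -0.405, 0.207]
wrist_force: [-0.6, -0.4, -0.6]
width: 0.0003
```

>>> step_arm(series=[[-1,60,0,-10,0]])

```text
time: 14.62
tool_pos: [0.8796, 0.1882, 0.3974]
ee_rot: [3.137, -0.45, 0.207]
wrist_force: [-0.2, -0.3, 0.1]
width: 0.0003
```

>>> step_arm(series=[[-1,60,0,-10,0]])

```text
time: 14.75
tool_pos: [0.8926, 0.1907, 0.4036]
ee_rot: [3.137, -0.491, 0.207]
wrist_force: [0.2, -0.7, 0.5]
width: 0.0004
```

>>> step_arm(series=[[-1,60,0,-5,0]])

```text
time: 14.88
tool_pos: [0.9066, 0.1934, 0.4095]
ee_rot: [3.137, -0.534, 0.207]
wrist_force: [-0.6, -0.0, -0.5]
width: 0.0007
```

```bash
python3 -c "from h import *;st()"
```

```text
t 14.875 pos [0.9066 0.1934 0.4095] q [0.137 0.677 0.274 0.031 1.658 1.513] tilt 30.6 leanyaw 0.198 y.z 0.2 F [-0.6 -0.  -0.5] w 0.0007
```

>>> step_arm(series=[[-1,60,0,0,0]])

```text
time: 15.0
tool_pos: [0.9218, 0.1964, 0.4132]
ee_rot: [3.137, -0.576, 0.208]
wrist_force: [0.0, 0.7, -1.2]
width: 0.0002
```

>>> step_arm(series=[[-1,60,0,0,0]])

```text
time: 15.12
tool_pos: [0.9358, 0.1991, 0.4182]
ee_rot: [3.137, -0.617, 0.208]
wrist_force: [0.4, -0.4, -0.8]
width: 0.0007
```

```bash
python3 - <<'E'
from h import *
st()
go(.65,.10,.33,.206)
go(.508,-.2415,.25,.206)
go(.508,-.2415,.037,.206)
E
```

```text
t 15.125 pos [0.9358 0.1991 0.4182] q [0.137 0.686 0.274 0.036 1.565 1.513] tilt 35.4 leanyaw 0.2 y.z 0.2 F [ 0.4 -0.4 -0.8] w 0.0007
shift [-295.8   38.5 -101.6] turn 0.1 t 15.125
shift [-512.8  343.7 -156.2] turn 0.1 t 15.125
shift [-636.1  342.9   17.5] turn 0.1 t 15.125
```

>>> step_arm(series=[[-1,-59,8,-20,0],[-1,-118,15,-41,0],[-1,-177,23,-61,0],[-1,-237,31,-81,0],[-1,-296,38,-102,0],[-1,-327,82,-110,0],[-1,-358,126,-117,0],[-1,-389,170,-125,0],[-1,-420,213,-133,0],[-1,-451,257,-141,0],[-1,-482,300,-148,0],[-1,-513,344,-156,0],[-1,-513,344,-156,0],[-1,-513,344,-156,0],[-1,-513,344,-156,0]])

```text
time: 17.0
tool_pos: [0.5077, -0.2409, 0.2514]
ee_rot: [3.135, -0.616, 0.211]
wrist_force: [-0.2, 0.3, -0.3]
width: 0.0003
```

```bash
python3 - <<'E'
from h import *
st()
go(.508,-.2415,.037,.206)
for n in ['side','top']:
    p=cams.snapshot(n)
    for l in ['latch_pad','cassette_nose','cassette_handle','cassette_mid','wheel_grip','window']: print(n,l,[(np.round(d['position'],4).tolist(),round(d['p'],2)) for d in models.pinpoint(p,l)[:1]])
E
```

```text
t 17.0 pos [ 0.5077 -0.2409  0.2514] q [-0.874 -0.209  1.687  0.545  1.37   0.457] tilt 35.3 leanyaw 0.2 y.z 0.3 F [-0.2  0.3 -0.3] w 0.0003
shift [-123.7   -0.4  175.1] turn 0.3 t 17.0
side latch_pad [([0.5581, -0.23, 0.0403], 0.47)]
side cassette_nose [([0.5545, -0.2294, 0.0931], 0.8)]
side cassette_handle [([0.632, -0.2115, 0.1287], 0.98)]
side cassette_mid [([0.6338, -0.2157, 0.0856], 0.66)]
side wheel_grip [([0.6173, -0.1279, 0.1247], 0.72)]
side window [([0.6549, -0.1173, 0.1003], 0.75)]
top latch_pad []
top cassette_nose [([0.5565, -0.2279, 0.0964], 0.74)]
top cassette_handle []
top cassette_mid [([0.6327, -0.2164, 0.0857], 0.76)]
top wheel_grip [([0.6169, -0.1267, 0.1195], 0.67)]
top window [([0.6536, -0.1218, 0.098], 0.71)]
```

>>> step_arm(series=[[-1,-31,0,44,0],[-1,-62,0,88,0],[-1,-93,0,131,0],[-1,-124,0,175,0],[-1,-124,0,175,0],[-1,-124,0,175,0]])

```text
time: 18.45
tool_pos: [0.5079, -0.244, 0.0382]
ee_rot: [3.134, -0.617, 0.209]
wrist_force: [-0.2, -0.1, 0.0]
width: 0.0001
```

>>> step_arm(series=[[-1,16,0,12,0],[-1,33,0,23,0],[-1,41,0,29,0],[-1,41,0,29,0]])

```text
time: 18.95
tool_pos: [0.5573, -0.2337, 0.0384]
ee_rot: [3.132, -0.617, 0.211]
wrist_force: [-1.2, -0.4, 1.1]
width: 0.0008
```

>>> step_arm(series=[[-1,3,0,2,0],[-1,5,0,3.5,0],[-1,5,0,3.5,0]])

```text
time: 19.32
tool_pos: [0.5617, -0.2322, 0.0365]
ee_rot: [3.136, -0.615, 0.208]
wrist_force: [-5.0, -2.5, 4.1]
width: 0.0006
```

>>> step_arm(series=[[-1,3,0,2,0],[-1,4,0,3,0],[-1,4,0,3,0]])

```text
time: 19.7
tool_pos: [0.5654, -0.2316, 0.0361]
ee_rot: [3.135, -0.613, 0.209]
wrist_force: [-14.0, -1.9, 8.7]
width: 0.0005
```

>>> step_arm(series=[[-1,2,0,1.5,0],[-1,4,0,3,0],[-1,4,0,3,0]])

```text
time: 20.08
tool_pos: [0.5664, -0.2315, 0.0359]
ee_rot: [3.133, -0.606, 0.213]
wrist_force: [-43.0, -5.9, 26.4]
width: 0.0007
```

```bash
python3 - <<'E'
from h import *
st()
p=cams.snapshot('side');print('handle',[np.round(d['position'],4) for d in models.pinpoint(p,'cassette_handle')[:1]])
cv2.imwrite('pics/e.png',cv2.resize(p['pixels'][180:290,200:330,::-1],None,fx=5,fy=5))
E
```

```text
t 20.075 pos [ 0.5664 -0.2315  0.0359] q [-0.755  0.061  1.885  0.624  0.918  0.288] tilt 34.7 leanyaw 0.199 y.z 0.4 F [-43.   -5.9  26.4] w 0.0007
handle [array([ 0.6344, -0.213 ,  0.1432])]
```

View pics/e.png

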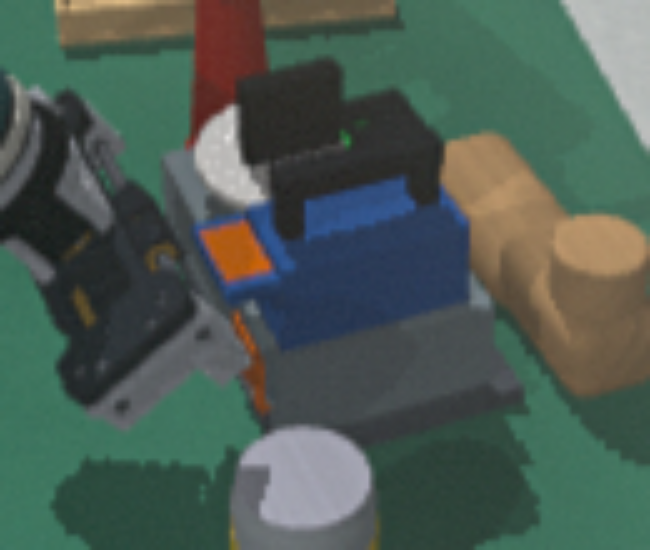

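>>> step_arm(series=[[-1,-25,0,-17,0],[-1,-49,0,-35,0],[-1,-65,0,-47,0],[-1,-65,0,-47,0]])

```text
time: 20.68
tool_pos: [0.4924, -0.2457, 0.0362]
ee_rot: [3.139, -0.615, 0.205]
wrist_force: [-0.6, -0.1, 0.7]
width: 0.0003
```

```bash
python3 - <<'E'
from h import *
o,R=st(); x,y,_=o['tool_pos']
go(x,y,.26,.206)
go(.6457,-.2113,.26,.206)
go(.6457,-.2113,.1305,.206)
p=cams.snapshot('side')
for l in ['latch_pad','cassette_handle','cassette_mid','tray','cone_mid','tin_mid']: print(l,[(np.round(d['position'],4).tolist(),round(d['p'],2)) for d in models.pinpoint(p,l)[:1]])
E
```

```text
t 20.675 pos [ 0.4924 -0.2457  0.0362] q [-0.91  -0.046  1.996  0.662  0.999  0.144] tilt 35.2 leanyaw 0.2 y.z 0.1 F [-0.6 -0.1  0.7] w 0.0003
shift [ 129.2    0.5 -182.8] turn -0.1 t 20.675
shift [257.5  -2.3 -92.1] turn -0.1 t 20.675
shift [182.7  -2.6  13.6] turn -0.1 t 20.675
latch_pad [([0.5616, -0.2293, 0.0407], 0.61)]
cassette_handle [([0.6337, -0.2156, 0.1454], 0.57)]
cassette_mid [([0.6313, -0.2161, 0.0986], 0.56)]
tray [([0.6233, 0.2146, -0.0022], 0.62)]
cone_mid [([0.5957, -0.015, 0.0744], 0.81)]
tin_mid [([0.5782, -0.3537, 0.0399], 0.9)]
```

>>> step_arm(series=[[-1,32,0,-46,0],[-1,65,0,-92,0],[0.1,97,0,-137,0],[0.1,129,0,-183,0],[0.1,172,-1,-153,0],[0.1,215,-1,-122,0],[0.1,257,-2,-92,0],[0.1,257,-2,-92,0],[0.1,257,-2,-92,0]])

```text
time: 22.15
tool_pos: [0.6459, -0.2106, 0.2592]
ee_rot: [3.138, -0.614, 0.208]
wrist_force: [-0.7, 1.0, 0.1]
width: 0.0519
```

```bash
python3 - <<'E'
from h import *
st();go(.6455,-.2120,.1305,.206)
E
```

```text
t 22.15 pos [ 0.6459 -0.2106  0.2592] q [-0.621  0.008  1.473  0.462  1.248  0.687] tilt 35.2 leanyaw 0.202 y.z 0.2 F [-0.7  1.   0.1] w 0.0519
shift [-74.7   1.  104.8] turn 0.1 t 22.15
```

>>> step_arm(series=[[0.1,-25,1,35,0],[0.1,-50,1,70,0],[0.1,-65,1,91,0],[0.1,-75,1,105,0],[0.1,-75,1,105,0],[-1,-75,1,105,0],[-1,-75,1,105,0],[-1,-75,1,105,0],[-1,-75,1,105,0]])

```text
time: 23.28
tool_pos: [0.6461, -0.2127, 0.1316]
ee_rot: [3.136, -0.616, 0.208]
wrist_force: [-0.2, 0.3, 1.9]
width: 0.018
```

```bash
python3 - <<'E'
from h import *
o,R=st();x,y,z=o['tool_pos']
for dz in(.05,.13): go(x,y,z+dz,.206)
E
```

```text
t 23.275 pos [ 0.6461 -0.2127  0.1316] q [-0.624  0.078  1.66   0.52   1.02   0.55 ] tilt 35.3 leanyaw 0.199 y.z 0.2 F [-0.2  0.3  1.9] w 0.018
shift [ 28.9   0.2 -40.8] turn 0.1 t 23.275
shift [  75.1    0.6 -106.1] turn 0.1 t 23.275
```

>>> step_arm(series=[[-1,6,0,-8,0],[-1,12,0,-16,0],[-1,29,0,-41,0],[-1,46,0,-65,0],[-1,64,0,-90,0],[-1,87,1,-122,0],[-1,87,1,-122,0],[-1,87,1,-122,0]])

```text
time: 24.28
tool_pos: [0.6456, -0.2125, 0.2783]
ee_rot: [3.14, -0.612, 0.207]
wrist_force: [-0.4, -0.4, -4.8]
width: 0.0176
```

```bash
python3 - <<'E'
from h import *
o,R=st()
p=cams.snapshot('side')
for l in ['cassette_handle','cassette_mid','tray','wheel_grip']: print(l,[(np.round(d['position'],4).tolist(),round(d['p'],2)) for d in models.pinpoint(p,l)[:1]])
p=cams.snapshot('top')
for l in ['cassette_mid','tray']: print(l,[(np.round(d['position'],4).tolist(),round(d['p'],2)) for d in models.pinpoint(p,l)[:1]])
go(.637,.207,.282,.206)
cv2.imwrite('pics/f.png',cv2.resize(np.vstack([cams.snapshot('side')['pixels'][100:300,150:400,::-1],p['pixels'][90:250,80:330,::-1]]),None,fx=1.6,fy=1.6))
E
```

```text
t 24.275 pos [ 0.6456 -0.2125  0.2783] q [-0.624  0.007  1.436  0.456  1.286  0.703] tilt 35.0 leanyaw 0.203 y.z 0.1 F [-0.4 -0.4 -4.8] w 0.0176
cassette_handle [([0.6315, -0.2116, 0.2921], 0.86)]
cassette_mid [([0.6311, -0.2169, 0.2473], 0.82)]
tray [([0.6193, 0.2121, 0.0015], 0.77)]
wheel_grip [([0.6164, -0.1303, 0.1236], 0.75)]
cassette_mid [([0.6328, -0.2139, 0.2461], 0.58)]
tray [([0.6192, 0.2109, -0.0033], 0.61)]
shift [  64.3 -412.9   41.3] turn 0.1 t 24.675
```

View pics/f.png

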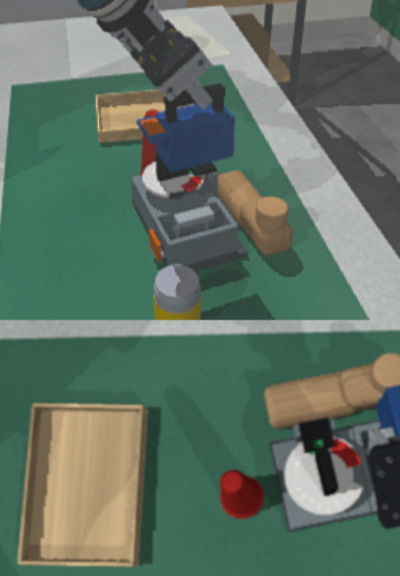

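>>> step_arm(series=[[-1,5,-30,3,0],[-1,12,-75,8,0],[-1,19,-120,12,0],[-1,26,-165,16,0],[-1,33,-210,21,0],[-1,40,-255,26,0],[-1,47,-300,30,0],[-1,53,-343,34,0],[-1,59,-383,38,0],[-1,64,-413,41,0],[-1,64,-413,41,0],[-1,64,-413,41,0],[-1,64,-413,41,0]])

```text
time: 26.35
tool_pos: [0.6368, 0.2059, 0.2826]
ee_rot: [3.137, -0.615, 0.206]
wrist_force: [-0.3, 0.2, -3.6]
width: 0.0179
```

```bash
python3 - <<'E'
from h import *
o,R=st(); x,y,z=o['tool_pos']
for n in ['side','top']:
    p=cams.snapshot(n)
    for l in ['cassette_handle','cassette_mid','tray']: print(l,[(np.round(d['position'],4).tolist(),round(d['p'],2)) for d in models.pinpoint(p,l)[:1]])
for zz in (.12,.10,.09): go(x,y,zz,.206)
E
```

```text
t 26.35 pos [0.6368 0.2059 0.2826] q [ 0.241 -0.097  1.529 -0.027  1.096  1.611] tilt 35.2 leanyaw 0.199 y.z 0.2 F [-0.3  0.2 -3.6] w 0.0179
cassette_handle [([0.6245, 0.2058, 0.296], 0.57)]
cassette_mid [([0.621, 0.2008, 0.2511], 0.83)]
tray [([0.6219, 0.2153, 0.0015], 0.74)]
cassette_handle [([0.6238, 0.2029, 0.2978], 0.74)]
cassette_mid [([0.7455, -0.1631, 0.0381], 0.22)]
tray [([0.6224, 0.2142, -0.0009], 0.59)]
shift [-94.    0.2 132.8] turn 0.1 t 26.75
shift [-1.055e+02  1.000e-01  1.492e+02] turn 0.1 t 26.75
shift [-1.113e+02  1.000e-01  1.573e+02] turn 0.1 t 26.75
```

>>> step_arm(series=[[-1,-25,0,36,0],[-1,-53,0,75,0],[-1,-75,0,107,0],[-1,-94,0,133,0],[-1,-105,0,149,0],[-1,-105,0,149,0],[-1,-105,0,149,0]])

```text
time: 27.62
tool_pos: [0.6381, 0.2066, 0.1022]
ee_rot: [3.137, -0.618, 0.208]
wrist_force: [-0.3, 0.8, -3.9]
width: 0.0179
```

>>> step_arm(series=[[-1,-2,0,3,0],[-1,-4,0,5.5,0],[-1,-4,0,5.5,0]])

```text
time: 28.0
tool_pos: [0.6367, 0.2062, 0.0933]
ee_rot: [3.137, -0.614, 0.208]
wrist_force: [0.2, 0.7, -5.1]
width: 0.0176
```

>>> step_arm(series=[[-1,-0.6,0,0.8,0],[-1,-1.2,0,1.6,0],[-1,-1.2,0,1.6,0]])

```text
time: 28.38
tool_pos: [0.6368, 0.2063, 0.0914]
ee_rot: [3.137, -0.615, 0.208]
wrist_force: [-0.2, -0.2, -3.9]
width: 0.0176
```

>>> step_arm(series=[[-1,-0.6,0,0.8,0],[-1,-1.2,0,1.6,0],[-1,-1.2,0,1.6,0]])

```text
time: 28.75
tool_pos: [0.6375, 0.2063, 0.0907]
ee_rot: [3.137, -0.617, 0.208]
wrist_force: [-0.8, -0.6, -1.2]
width: 0.0178
```

Contact beginning; press slightly further.

>>> step_arm(series=[[-1,-0.6,0,0.8,0],[-1,-0.9,0,1.2,0],[-1,-0.9,0,1.2,0]])

```text
time: 29.12
tool_pos: [0.638, 0.2065, 0.0907]
ee_rot: [3.137, -0.619, 0.208]
wrist_force: [-4.9, -2.9, 6.1]
width: 0.0178
```

```bash
python3 - <<'E'
from h import *
st()
for n in ['side','top']:
    p=cams.snapshot(n)
    for l in ['cassette_handle','cassette_mid','tray']: print(l,[(np.round(d['position'],4).tolist(),round(d['p'],2)) for d in models.pinpoint(p,l)[:1]])
E
```

```text
t 29.125 pos [0.638  0.2065 0.0907] q [ 0.241  0.018  1.811 -0.037  0.694  1.626] tilt 35.5 leanyaw 0.2 y.z 0.2 F [-4.9 -2.9  6.1] w 0.0178
cassette_handle [([0.6223, 0.2059, 0.1043], 0.91)]
cassette_mid [([0.6265, 0.2033, 0.0598], 0.63)]
tray [([0.6197, 0.2144, -0.0002], 0.62)]
cassette_handle [([0.6254, 0.2058, 0.1059], 0.8)]
cassette_mid [([0.6251, 0.2039, 0.0584], 0.94)]
tray [([0.5619, -0.2323, 0.0411], 0.56)]
```

>>> step_arm(series=[[0.1,0,0,0,0],[0.1,0,0,0,0],[0.1,0,0,0,0],[0.1,0,0,-15,0],[0.1,0,0,-40,0],[0.1,0,0,-80,0],[0.1,0,0,-130,0],[0.1,0,0,-190,0],[0.1,0,0,-190,0],[0.1,0,0,-190,0],[0.1,0,0,-190,0]])

```text
time: 30.9
tool_pos: [0.5288, 0.1842, 0.2406]
ee_rot: [3.137, -0.611, 0.208]
wrist_force: [-0.4, 0.6, 0.0]
width: 0.0518
```

```bash
python3 - <<'E'
from h import *
st()
ims=[]
for n in ['side','top']:
    p=cams.snapshot(n)
    for l in ['cassette_handle','cassette_mid','tray','tin_mid','cone_mid','last_mid','latch_pad','wheel_grip']: print(l,[(np.round(d['position'],4).tolist(),round(d['p'],2)) for d in models.pinpoint(p,l)[:1]])
    ims.append(p['pixels'][90:330,80:420,::-1])
cv2.imwrite('pics/g.png',cv2.resize(np.vstack(ims),None,fx=1.25,fy=1.25))
E
```

```text
t 30.9 pos [0.5288 0.1842 0.2406] q [ 0.253 -0.341  1.807 -0.035  1.066  1.625] tilt 35.0 leanyaw 0.2 y.z 0.2 F [-0.4  0.6  0. ] w 0.0518
cassette_handle [([0.6259, 0.2049, 0.1058], 0.71)]
cassette_mid [([0.6225, 0.203, 0.0606], 0.96)]
tray [([0.6222, 0.212, 0.0056], 0.81)]
tin_mid [([0.5803, -0.3548, 0.0426], 0.87)]
cone_mid [([0.5952, -0.0122, 0.0718], 0.64)]
last_mid [([0.7426, -0.1634, 0.0412], 0.85)]
latch_pad [([0.5605, -0.2328, 0.0373], 0.72)]
wheel_grip [([0.5445, 0.1862, 0.065], 0.74)]
cassette_handle [([0.6224, 0.2058, 0.1033], 0.84)]
cassette_mid [([0.6247, 0.2025, 0.062], 0.69)]
tray []
tin_mid [([0.5766, -0.3567, 0.043], 0.66)]
cone_mid [([0.5952, -0.0091, 0.0744], 0.75)]
last_mid [([0.7473, -0.1631, 0.0414], 0.84)]
latch_pad [([0.5638, -0.2305, 0.0433], 0.74)]
wheel_grip [([0.6161, -0.1229, 0.1209], 0.7)]
```

View pics/g.png

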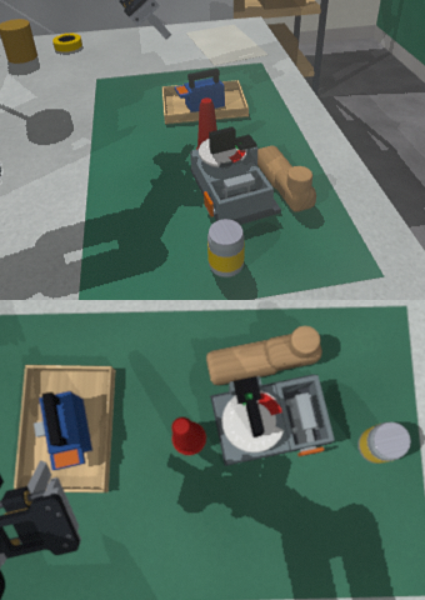

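The last picture shows the cassette upright in the tray at about (63,430) in the top view. The window is green at (250,395), the latch is back out, and the gripper is clear of everything.

```bash
python3 -c "
from bench import robot
print(robot.close_job())"
```

```text
the job is handed in; nothing more can be done
None
```

The blue cassette is out of the press and standing upright in the plywood tray. I handed the job in at about 31 s of the 58 s allowed; the hand-in reports no verdict.

**How it went:**
- **Wheel:** I turned the lock wheel clockwise by about 38° until green filled the window.
- **Leaning the tool:** The move commands cannot tilt the tool directly. I got the 35° lean by repeatedly commanding positions just past the arm's reach, which tips the tool a little each time. That took a few seconds, including one attempt near the last joint's limit that did not work.
- **Latch:** I pushed the paddle in to its stop. The wrist force reached about 51 N there, above the suggested 10 to 20 N push but under the 120 N wrist limit. I had no direct reading for the 40 N limit on the arm or gripper body. The contact was meant to be at the fingertips.
- **Cassette:** It popped up by about 16 mm. I gripped the handle with the tool still leaning, lifted it straight out and carried it over the thread cone. I lowered it until the tray pushed back with about 10 N while still held, then let go.

**Last checks:**
- **Position:** The cassette's middle measured about (0.624, 0.203, 0.061) m. The tray's middle is near (0.621, 0.213), so it is about 3 mm off along the tray and 10 mm across. The height readings of 60.6 and 62 mm are within the network's 4 mm error, but close to the 63 mm upper limit.
- **Press:** The window shows green, and the latch is back at its starting position within measurement error.
- **Loose items:** The tin, the cone and the shoe last were within a few mm of their first readings.
- **Arm:** The gripper was open and touching nothing.
- **Disagreements:** In the final side view, the network wrongly placed the wheel grip at the tray. The top view had it in the right place. The top view did not find the tray in the last check and misplaced it once before.

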